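# Draw the micropipette from its sloping holder and poise it upright over the beaker

## Robot

A 6-joint arm with a two-finger parallel gripper is mounted at the origin on a cart in front of the work surface, level with it; the furniture and walls round the work are solid. World frame = base frame: x ahead of the robot, y to its left, z up, the work surface at z = 0. Lengths are in m, angles in degrees, forces in N, time in s.
With the tool pointing down it reaches from about 0.425 to 0.925 m from the base axis. Payload 12.5 kg.
Tool frame: the origin (TCP) lies midway between the tips of the shut fingers; the grasp point (between the pads) lies ctrl.grasp_offset behind it (ctrl.grasp_offset is the distance from the TCP to the grasp point, in m); x points along the fingers, y is the direction in which the jaws open and shut, and the axes are right-handed (so a half turn about x gives the same grasp; the last joint's range is limited). The gripper opens to 85 mm and grips with 20 to 120 N. Pads are 22 mm wide; open, the fingers measure 114 mm over their backs; the gripper's body (76 mm by 85 mm) begins 54 mm behind the grasp point. The pads swing forward as they close: fully open they stand 13 mm farther back than shut.
Start: joints at [-71.31, 28.126, 89.318, -0, 62.55, -6.05], TCP at [0.262, -0.568, 0.231] pointing down, gripper open.
Joint ranges: [-177.58, 177.58], [-47.91, 125.51], [2.72, 160], [-65.01, 245.01], [3.68, 167.84], [-153.87, 153.87]. Speed limits (degrees/s): [127.2, 127.2, 159.86, 180, 180, 180].

## Interface

Orientations are given as [roll, pitch, yaw] about the fixed x, y, z axes, in that order (R = Rz(yaw) Ry(pitch) Rx(roll)).
In Python, from rig import ctrl gives the robot as it stands.
- The arm moves only by the tool send_rows, never from a script. Its argument "rows" is a list of rows, each a list of 7 numbers: the gripper's target within -1 to 1 (fully open at 1, half-way at 0, shut at -1), then the shift along the tool's x, y, z in cm, then the turn, a rotation vector about the tool's x, y, z in rad. In form: [[gripper, tx, ty, tz, wx, wy, wz], ...]. A call has 1 to 12 rows; each row shifts and turns the commanded pose from where the row before left it, along the tool's axes as they then stand; what a row does not reach is not made up. A row lasts 1/12 s, in which the tool goes at most 41.7 mm and 7.16 degrees, less where a joint would pass 70% of its speed; a pose out of reach is approached as far as the arm can. A call with a gripper value outside its range is refused whole. The fingers move at their own pace and stop on an object; the grip force is fixed at half the most. Time passes only in rows, so rows that do not move let the fingers close. It gives the time, the measured TCP pose, the force and the opening at its end, in the units of the state.
- ctrl.state(): the state, without advancing time (a new reading comes with each control period).
- ctrl.snapshot(name): name is "scene" or "side" or "wrist"; returns a dict with "img" (400x640x3 uint8, red, green, blue), "intrinsics" (3x3 intrinsics, pixels), "position" and "rotation" of the camera in the world. Camera axes: x right, y down, z forward; pixel columns grow to the right and rows downward; lengths in m; the calibration is good to about 2 mm. A picture is of the moment at which its call begins. There is no depth.
- ctrl.close_job(): hands the job in, once; it reports no verdict.
Trained networks look in a picture, given as the dict that the camera call returned (one of the last four; its "shot" number tells which), for a name from the list of things; names that differ only in an ending like _2 or _b are one class to them, and where a whole thing is asked for, a point or a joint stands for the part that bears it (a point fixed in the world has none). Each returns a list of dicts, best first, with "conf" (0 to 1); they miss things now and then, are a little off and sometimes report something else, mostly with a low value. They report only what shows in the picture. A call takes as long as a camera call.
- ctrl.recognise(query, picture): "point" ([x, y, z] in m, in world coordinates, good to about 4 mm: the middle of the surface that is visible of it).
- ctrl.masks_of(query, picture): "region" (400x640 bool, what is visible of it).
- ctrl.spot_point(query, picture): "point" ([x, y, z] in m, in world coordinates, good to about 4 mm: a listed point, or the origin of a listed thing).
The state is a dict: "t": time; "q": joint angles; "joint_velocities": joint speeds; "joint_torque": joint torques, N m; "position": TCP position; "tool_rot": TCP orientation; "wrist_force": force on the tool from outside, world axes, zero at the start; "torque": the same for the moment, N m; "finger_gap": finger opening in m.
Only numpy, scipy, OpenCV 4.12 (cv2) and the standard library are available. Lean on these libraries where they do the work, as an engineer would, in place of code of your own. Each camera call takes 0.05 s, during which the arm holds its last target.

## Task

Take the micropipette by its handle, draw it out of its sloping holder, turn it upright with the tip down, and hold it still with the tip over the middle of the open beaker, a few centimetres above the rim. Finish while holding it there; leave the beaker and the other vessels where they stand.

Things in the scene. Friction and masses are not known exactly. Their poses are not given: they have to be found in the camera images.
- pipette_holder: Bench holder fixed to the worktop: grey base plate 100x70x10 mm, aluminium strut and a blue square sleeve leaning 45 degrees. Origin on the worktop below the sleeve's mouth; z up. The sleeve rises towards the holder's own +x (away from the robot; turned 0.1 rad to the right to 0.4 rad to the left), so the way out is along (0.707, 0, 0.707) in the holder's frame.
- sleeve_mouth (a point): Centre of the sleeve's mouth, 100 mm above the worktop; axes as the holder's. Below it the bore is 15 mm square and 70 mm long; round it stands a square cup, 30.5 mm inside, 38.5 mm outside, 9 mm deep, in which the foot of the pipette's handle sits.
- pipette_handle (a point): Loose grey micropipette, 258 mm, about 0.12 kg: centre and balance point of its handle. +y runs from tip to push button; x is across the handle: hold it there, by two flat sides 29 mm apart. The 29x29 mm handle reaches 58 mm either way along y; the button goes on 27 mm. At the start it leans 45 degrees, +y along the sleeve's way out, this point about 151 mm above the worktop.
- pipette_tip (a point): Lower end of the pipette's tip, on its axis, 173 mm from pipette_handle along -y; axes as pipette_handle. Between handle and tip the shaft is 12 mm thick at most. To bring the tip out of the sleeve, draw the pipette about 120 mm along its +y.
- beaker_rim (a point): The loose open beaker (clear, 64 mm across, 83 mm high, 0.08 kg): the centre of its mouth at the height of the rim, 83 mm above the worktop. It stands to the left or the right of the holder.
- vial_12: Bystander: loose vial with black cap, 24 mm across, 51 mm high; origin at the centre of its underside. Leave it alone.
- vial_13: Bystander: loose vial with blue cap, 24 mm across, 51 mm high; origin at the centre of its underside. Leave it alone.
- standard_amber: Bystander: loose small bottle with black cap, 56 mm across, 109 mm high, in the white tray; origin at the centre of its underside. Leave it alone.

How it is judged (in metres and radians):
On the way:
1. the pipette is in the fingers, its tip drawn up out of the sleeve, and it no longer touches the holder (height (world z) of pipette_tip above 0.088 m and contact force between the fingers and micropipette above 0.5 N and contact force between micropipette and pipette_holder below 0.05 N), for 0.1 s.
At the end, for the whole second after the job is handed in: The fingers alone hold the pipette, still and upright with the tip down (within 12 degrees), its tip within 22 mm of the beaker's axis and 5 to 80 mm above the rim; the beaker stands within 15 mm of its first place (all of step 1 and contact force between micropipette and beaker below 0.05 N and angle between pipette_tip's own y axis and vertical below 0.21 rad and horizontal distance between pipette_tip and beaker_rim below 0.022 m and height (world z) of pipette_tip below 0.163 m and linear speed of micropipette below 0.03 m/s and distance of beaker_rim from where it was at the start of the episode below 0.015 m and angle between beaker_rim's own z axis and vertical below 0.1 rad); the arm keeps its last pose, push and grip.
It fails at once if the beaker is shoved by more than 20 mm or tipped (distance of beaker_rim from where it was at the start of the episode above 0.02 m or angle between beaker_rim's own z axis and vertical above 0.3 rad).
It fails at once if a vial or the small amber bottle is moved by more than 20 mm (distance of any of vial_12, vial_13, standard_amber from where it was at the start of the episode above 0.02 m).
It also fails if it takes over 45 s, if anything falls off the work surface, if the arm or the gripper's body presses on something with over 40 N, if the wrist force passes 120 N, or if a joint passes its speed limit or range.

## Working session

There is one attempt and no reset: what is moved stays moved. The work goes in short steps, Python scripts to look and compute and a tool call to move; the robot and the scene stay as the last step left them, time stands still between calls to the robot, and variables do not carry over. Pictures are saved under pics/ and viewed, and the job is handed in when it is done.

Besides the shell and the picture viewer there is one more tool, called after "Call:" as a command line: name --pt "numbers of a row" for each row, then --argument value for the rest. send_rows: Moves the arm, as the interface text tells. Its arguments: {"type":"object","properties":{"rows":{"type":"array","items":{"type":"array","items":{"type":"number"}}}},"required":["rows"]}

```bash
ls; mkdir -p pics
cat > h.py <<'E'
import numpy as np, cv2
from rig import ctrl
from scipy.spatial.transform import Rotation as R
def snap(n,f):
    p=ctrl.snapshot(n); cv2.imwrite('pics/'+f,p['img'][:,:,::-1]); return p
E
python3 - <<'E'
from h import *
print(ctrl.state(), ctrl.grasp_offset)
for n in ['scene','side']:
    p=snap(n,n+'0.png')
    print(n,p['position'],p['rotation'],p['intrinsics'])
    for q in ['sleeve_mouth','pipette_handle','pipette_tip','beaker_rim','pipette_holder','vial_12','vial_13','standard_amber']:
        print(q,[(np.round(d['point'],4).tolist(),round(float(d['conf']),2)) for d in ctrl.spot_point(q,p)[:2]])
E
```

```text
pics
{'t': 0.0, 'q': array([-7.13090241e+01,  2.81624324e+01,  8.93493815e+01, -1.21039562e-03,
        6.25478927e+01, -6.05023991e+00]), 'joint_velocities': array([-0.0491399 ,  0.00206076, -0.06218802,  0.00425969, -0.04114588,
       -0.06010011]), 'joint_torque': array([-8.13092356e-04, -6.18442798e+01, -2.61597776e+01, -8.64083495e-05,
        4.04800128e-03, -1.26601918e-05]), 'position': array([ 0.26152436, -0.56741681,  0.2307508 ]), 'tool_rot': array([-95.02017708,  89.94028382, 109.7215973 ]), 'wrist_force': array([ 0.27530107,  1.1681787 , -0.16672116]), 'torque': array([ 0.04818185,  0.0135134 , -0.03040328]), 'finger_gap': 0.0851460491223198} 0.0187
scene [0.29659436 0.88982011 0.7727394 ] [-131.7819364    -1.25684243 -159.90825231] [[510.46311843   0.         326.66241184]
 [  0.         510.46311843 196.39421272]
 [  0.           0.           1.        ]]
sleeve_mouth [([0.4978, 0.0813, 0.0975], 0.95)]
pipette_handle [([0.54, 0.0919, 0.1414], 0.83)]
pipette_tip [([0.4183, 0.062, 0.0227], 0.93)]
beaker_rim [([0.487, 0.2577, 0.0795], 0.87)]
pipette_holder [([0.4978, 0.0773, 0.0033], 0.61), ([0.4867, 0.259, 0.0807], 0.17)]
vial_12 [([0.6116, 0.0077, -0.0015], 0.59), ([0.6536, -0.0016, 0.0009], 0.44)]
vial_13 [([0.6116, 0.0077, -0.0015], 0.59), ([0.6536, -0.0016, 0.0009], 0.44)]
standard_amber [([0.6421, 0.3715, 0.006], 0.94)]
side [-0.28709896  0.18829158  0.60841457] [-121.71485697    0.44636052  -90.00176678] [[400.21595936   0.         318.42271824]
 [  0.         400.21595936 197.48720479]
 [  0.           0.           1.        ]]
sleeve_mouth [([0.5, 0.0792, 0.0953], 0.58)]
pipette_handle [([0.5399, 0.0908, 0.144], 0.76)]
pipette_tip []
beaker_rim []
pipette_holder [([0.495, 0.0835, 0.001], 0.65)]
vial_12 [([0.5377, 0.0936, 0.1422], 0.64)]
vial_13 [([0.5377, 0.0936, 0.1422], 0.64)]
standard_amber []
```

View pics/scene0.png

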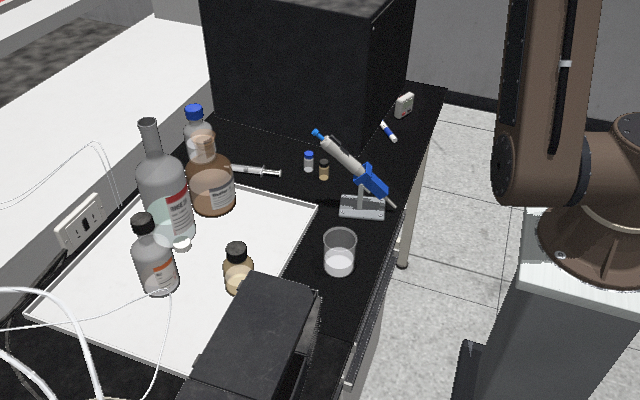

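View pics/side0.png

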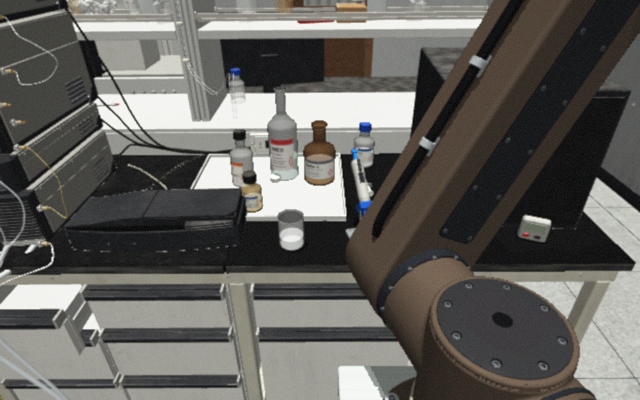

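```bash
cat >> h.py <<'E'
def proj(p,X):
    Rm=R.from_euler('xyz',p['rotation'],degrees=True).as_matrix() if np.ndim(p['rotation'])==1 else np.array(p['rotation'])
    c=(np.atleast_2d(X)-p['position'])@Rm; k=p['intrinsics']
    return np.c_[k[0][0]*c[:,0]/c[:,2]+k[0][2],k[1][1]*c[:,1]/c[:,2]+k[1][2]]
def ray(p,uv):
    Rm=R.from_euler('xyz',p['rotation'],degrees=True).as_matrix() if np.ndim(p['rotation'])==1 else np.array(p['rotation'])
    k=p['intrinsics']; d=Rm@np.array([(uv[0]-k[0][2])/k[0][0],(uv[1]-k[1][2])/k[1][1],1]); return np.array(p['position']),d
def atz(p,uv,z):
    o,d=ray(p,uv); return o+d*(z-o[2])/d[2]
def tool(s=None):
    s=s or ctrl.state(); return np.array(s['position']),R.from_euler('xyz',s['tool_rot'],degrees=True).as_matrix()
E
python3 - <<'E'
from h import *
print([a for a in dir(ctrl) if a[0]!='_'])
P,T=tool(); print(P,T.round(3))
from scipy.optimize import least_squares
sc=ctrl.snapshot('scene'); sd=ctrl.snapshot('side')
obs=[]
pts={'sleeve_mouth':0,'pipette_handle':1,'pipette_tip':2}
off=[0,0.0721,0.0721-.173]
for p in (sc,sd):
    for q,i in pts.items():
        for d in ctrl.spot_point(q,p)[:1]:
            if d['conf']>.5: obs.append((p,i,proj(p,d['point'])[0],d['point']));print(q,np.round(d['point'],4))
def model(v):
    u=np.array([np.cos(v[2])*.7071,np.sin(v[2])*.7071,.7071]); m=np.array([v[0],v[1],.1])
    return [m+u*o for o in off]
def f(v):
    M=model(v); return np.concatenate([proj(p,M[i])[0]-uv for p,i,uv,_ in obs])
r=least_squares(f,[.498,.08,.24],loss='soft_l1'); print(r.x,f(r.x).round(1)); print(np.round(model(r.x),4))
img=sc['img'].copy()
for m in model(r.x):
    u=proj(sc,m)[0]; cv2.circle(img,tuple(int(x) for x in u),2,(255,0,0),-1)
for q in ['beaker_rim']:
    for d in ctrl.spot_point(q,sc): print(d)
    m=ctrl.masks_of(q,sc)
    if m: 
        g=m[0]['region']; ys,xs=np.nonzero(g); print(xs.min(),xs.max(),ys.min(),ys.max(),g.sum(),m[0]['conf'])
for p,n in((sc,'sc'),(sd,'sd')):
    m=ctrl.masks_of('pipette_handle',p)
    print(n,[ (d['conf'],d['region'].sum(),np.argwhere(d['region']).mean(0)) for d in m][:2])
c=proj(sc,[.4874,.2585,.083])[0];cv2.circle(img,tuple(int(x) for x in c),2,(255,0,0),-1)
a=np.linspace(0,6.28,60); 
for z,rr in((.083,.032),(0,.032)):
    for u in proj(sc,np.c_[.4874+rr*np.cos(a),.2585+rr*np.sin(a),0*a+z]): cv2.circle(img,tuple(int(round(x)) for x in u),0,(0,255,0),-1)
cv2.imwrite('pics/ov.png',cv2.resize(img[110:300,270:430],(640,760),interpolation=cv2.INTER_CUBIC)[:600,:,::-1])
E
```

```text
['MotionError', 'close_job', 'grasp_offset', 'masks_of', 'recognise', 'snapshot', 'spot_point', 'state']
[ 0.2615919  -0.56762695  0.23132486] [[ 0.     0.418 -0.908]
 [-0.    -0.908 -0.418]
 [-1.     0.    -0.   ]]
sleeve_mouth [0.4996 0.0824 0.0994]
pipette_handle [0.5397 0.0906 0.1434]
pipette_tip [0.4165 0.0608 0.0228]
pipette_handle [0.5388 0.0944 0.1418]
[0.48793403 0.08401827 0.23659956] [ 5.1  1.5  0.3 -1.3 -1.4 -0.3 -0.4 -3.1]
[[0.4879 0.084  0.1   ]
 [0.5375 0.096  0.151 ]
 [0.4186 0.0673 0.0287]]
{'point': [0.4888, 0.259, 0.082], 'conf': 0.81}
323 357 227 277 1520 0.7
sc [(0.91, np.int64(814), array([154.14250614, 340.79238329]))]
sd [(0.66, np.int64(595), array([177.24537815, 359.63529412]))]
```

View pics/ov.png

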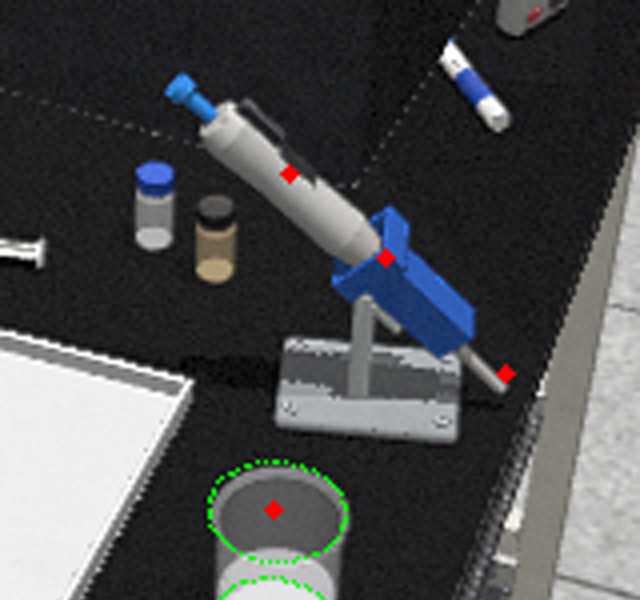

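Run:
```python
from h import *
sc=snap('scene','s1.png')
for uv in [(357,158),(217,122),(410,82),(390,140),(445,88)]: print(uv,atz(sc,uv,0).round(3))
im=sc['img'][0:220,190:460]; cv2.imwrite('pics/s1c.png',cv2.resize(np.clip(im.astype(float)*2.5,0,255).astype(np.uint8),(736,600))[:,:,::-1])
w=snap('wrist','w0.png'); print(w['position'],w['rotation'])
```

```text
(357, 158) [ 0.557 -0.091  0.   ]
(217, 122) [ 0.956 -0.102  0.   ]
(410, 82) [ 0.521 -0.514  0.   ]
(390, 140) [ 0.5   -0.196  0.   ]
(445, 88) [ 0.414 -0.519  0.   ]
[ 0.32267617 -0.54031711  0.3749863 ] [ 1.64820969e+02 -2.17930997e-02 -6.52786771e+01]
```

View pics/s1c.png

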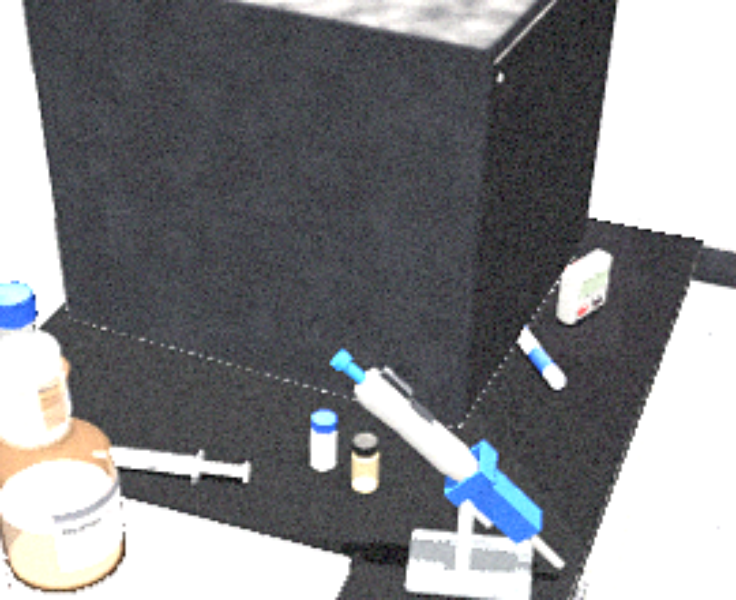

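View pics/w0.png

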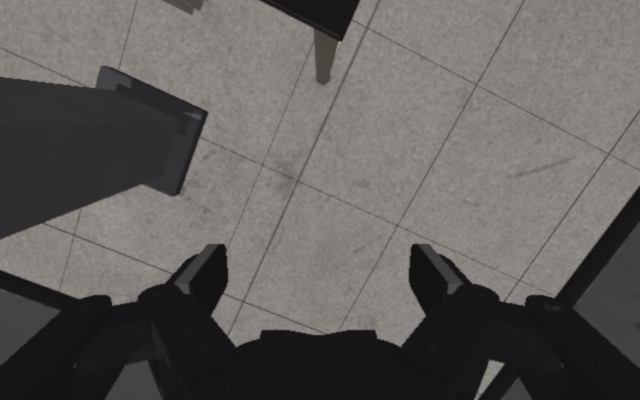

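Call:
send_rows --pt "1 -0.9 -1.87 -2.4 0 0 0" --pt "1 -0.9 -1.87 -2.4 0 0 0" --pt "1 -0.9 -1.87 -2.4 0 0 0" --pt "1 -0.9 -1.87 -2.4 0 0 0" --pt "1 -0.9 -1.87 -2.4 0 0 0" --pt "1 -0.9 -1.87 -2.4 0 0 0" --pt "1 -0.9 -1.87 -2.4 0 0 0" --pt "1 -0.9 -1.87 -2.4 0 0 0" --pt "1 -0.9 -1.87 -2.4 0 0 0" --pt "1 -0.9 -1.87 -2.4 0 0 0"

```text
t: 2.43
position: [0.4017, -0.296, 0.3219]
tool_rot: [107.2, 90.0, -48.1]
wrist_force: [0.6, -0.4, -0.3]
finger_gap: 0.0851
```

Call:
send_rows --pt "1 -0.6 -2.56 -1.51 0 0 0" --pt "1 -0.6 -2.56 -1.51 0 0 0" --pt "1 -0.6 -2.56 -1.51 0 0 0" --pt "1 -0.6 -2.56 -1.51 0 0 0" --pt "1 -0.6 -2.56 -1.51 0 0 0" --pt "1 -0.6 -2.56 -1.51 0 0 0" --pt "1 -0.6 -2.56 -1.51 0 0 0" --pt "1 -0.6 -2.56 -1.51 0 0 0" --pt "1 -0.6 -2.56 -1.51 0 0 0" --pt "1 -0.6 -2.56 -1.51 0 0 0"

```text
t: 3.27
position: [0.4311, -0.0002, 0.3818]
tool_rot: [138.9, 90.0, -16.4]
wrist_force: [0.1, -0.8, -0.1]
finger_gap: 0.0854
```

Call:
send_rows --pt "1 0 0 0 -0.123 0 0" --pt "1 0 0 0 -0.123 0 0" --pt "1 0 0 0 -0.123 0 0" --pt "1 0 0 0 -0.123 0 0" --pt "1 0 0 0 -0.123 0 0" --pt "1 0 0 0 -0.123 0 0" --pt "1 0 0 0 -0.123 0 0" --pt "1 0 0 0 -0.123 0 0" --pt "1 0 0 0 -0.123 0 0" --pt "1 0 0 0 -0.123 0 0" --pt "1 0 0 0 -0.123 0 0" --pt "1 0 0 0 -0.123 0 0"

```text
t: 4.27
position: [0.4312, -0.0016, 0.3814]
tool_rot: [44.5, 90.0, -25.9]
wrist_force: [-1.3, -0.0, 0.7]
finger_gap: 0.0856
```

Call:
send_rows --pt "1 0 0 0 -0.123 0 0" --pt "1 0 0 0 -0.123 0 0" --pt "1 0 0 0 -0.123 0 0" --pt "1 0 0 0 -0.123 0 0" --pt "1 0 0 0 -0.123 0 0" --pt "1 0 0 0 -0.123 0 0" --pt "1 0 0 0 -0.123 0 0" --pt "1 0 0 0 -0.123 0 0" --pt "1 0 0 0 -0.123 0 0" --pt "1 0 0 0 -0.123 0 0" --pt "1 0 0 0 -0.123 0 0" --pt "1 0 0 0 -0.123 0 0"

```text
t: 5.27
position: [0.4312, -0.0016, 0.3814]
tool_rot: [-40.3, 90.0, -26.0]
wrist_force: [-0.9, -0.1, 0.0]
finger_gap: 0.0858
```

Run:
```python
from h import *
s=ctrl.state();P,T=tool(s);print(s['t'],s['q'].round(2),P.round(4),T.round(3))
w=snap('wrist','w1.png'); print(w['position'],w['rotation'])
for q in ['sleeve_mouth','pipette_handle','pipette_tip']:
    print(q,[(np.round(d['point'],4).tolist(),round(float(d['conf']),2)) for d in ctrl.spot_point(q,w)[:2]])
```

```text
5.2667 [  -9.01    3.85  100.8    -0.     75.34 -113.23] [ 0.4312 -0.0016  0.3814] [[ 0.    -0.246  0.969]
 [-0.     0.969  0.246]
 [-1.    -0.     0.   ]]
[ 0.3679714  -0.01828846  0.52502661] [1.64790298e+02 2.51240668e-02 1.04207256e+02]
sleeve_mouth [([0.5022, 0.0823, 0.1007], 0.65)]
pipette_handle [([0.5375, 0.09, 0.1386], 0.7)]
pipette_tip [([0.4165, 0.0605, 0.0193], 0.75), ([0.4848, 0.2599, 0.0803], 0.5)]
```

View pics/w1.png

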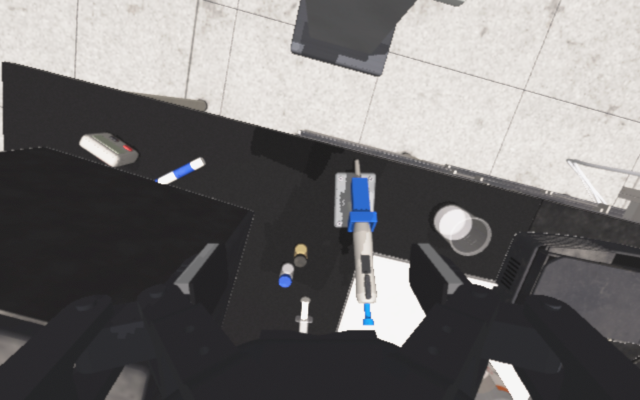

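Run:
```python
import cv2
im=cv2.imread('pics/w1.png')[150:340,290:450]; cv2.imwrite('pics/w1c.png',cv2.resize(im,None,fx=3.15,fy=3.15,interpolation=cv2.INTER_CUBIC))
im=cv2.imread('pics/scene0.png')[120:220,290:420]; cv2.imwrite('pics/s0c.png',cv2.resize(im,None,fx=6,fy=6,interpolation=cv2.INTER_CUBIC))
```

```text
(no output)
```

View pics/w1c.png

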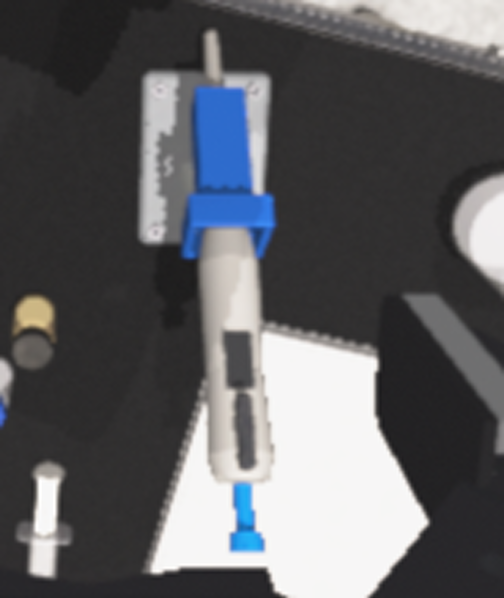

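View pics/s0c.png

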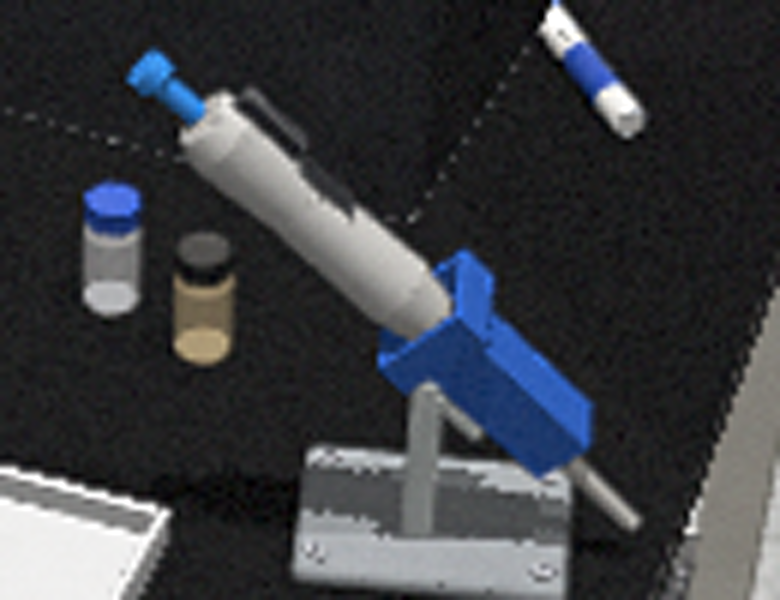

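Run:
```python
from h import *
sc=ctrl.snapshot('scene'); w=ctrl.snapshot('wrist')
def tri(a,b):
    o1,d1=ray(sc,a);o2,d2=ray(w,b)
    A=np.c_[d1,-d2]; t=np.linalg.lstsq(A,o2-o1,rcond=None)[0]; p,q=o1+t[0]*d1,o2+t[1]*d2
    return (p+q)/2,np.linalg.norm(p-q)
tp,e1=tri((395.8,207.2),(356.7,160.2)); bt,e2=tri((312.5,132),(368.4,323)); ht,e3=tri((324.2,139.2),(366.8,301.7))
print(tp,e1,bt,e2,ht,e3)
d=bt-tp;L=np.linalg.norm(d);u=d/L;print(L,u,np.degrees(np.arcsin(u[2])),np.arctan2(u[1],u[0]))
print('handle from tip',tp+.173*u,'from button',bt-.085*u)
```

```text
[0.42217253 0.06320992 0.01319663] 0.0047687766462371165 [0.60091816 0.10526569 0.19299258] 0.002405658274084082 [0.57904435 0.09949854 0.17845352] 0.004865495616710945
0.2569927483526604 [0.69552791 0.16364574 0.69961489] 44.39611456336567 0.2310799249758744
handle from tip [0.54249886 0.09152064 0.13423001] from button [0.54179829 0.0913558  0.13352532]
```

Run:
```python
from h import *
sc=ctrl.snapshot('scene'); w=ctrl.snapshot('wrist')
def tri(a,b):
    o1,d1=ray(sc,a);o2,d2=ray(w,b)
    A=np.c_[d1,-d2]; t=np.linalg.lstsq(A,o2-o1,rcond=None)[0]; p,q=o1+t[0]*d1,o2+t[1]*d2
    return ((p+q)/2).round(4),np.linalg.norm(p-q).round(4)
S=lambda x,y:(290+x/6,120+y/6)
W=lambda x,y:(290+x/3.15,150+y/3.15)
for a,b in [((572,487),(145,72)),((311,450),(142,243)),((568,602),(270,75)),((293,580),(262,240))]:
    print(tri(S(*a),W(*b)), atz(sc,S(*a),.01).round(4),atz(w,W(*b),.01).round(4))
for n in ['vial_12','vial_13','standard_amber','beaker_rim','sleeve_mouth','pipette_holder','pipette_handle','pipette_tip']:
    for p in (sc,w): print(n,[(np.round(d['point'],4).tolist(),round(float(d['conf']),2)) for d in ctrl.spot_point(n,p)[:2]])
    sc=ctrl.snapshot('scene'); w=ctrl.snapshot('wrist')
```

```text
(array([ 0.4527,  0.0362, -0.0014]), np.float64(0.0069)) [0.447  0.0493 0.01  ] [0.4543 0.0352 0.01  ]
(array([0.549 , 0.0591, 0.0056]), np.float64(0.0068)) [0.544  0.0653 0.01  ] [0.5511 0.0586 0.01  ]
(array([0.4369, 0.103 , 0.0047]), np.float64(0.0071)) [0.4323 0.1089 0.01  ] [0.4397 0.102  0.01  ]
(array([0.5322, 0.1266, 0.0034]), np.float64(0.0055)) [0.5274 0.134  0.01  ] [0.533 0.125 0.01 ]
vial_12 [([0.6102, 0.0088, -0.0025], 0.78), ([0.655, -0.0031, 0.0006], 0.63)]
vial_12 [([0.613, 0.0112, 0.0003], 0.69), ([0.6545, -0.0054, -0.0004], 0.61)]
vial_13 [([0.6106, 0.0091, -0.0024], 0.65), ([0.659, -0.0001, 0.0004], 0.51)]
vial_13 [([0.6535, -0.0076, -0.0009], 0.71), ([0.6113, 0.0109, -0.0005], 0.7)]
standard_amber [([0.643, 0.3752, 0.0071], 0.98)]
standard_amber []
beaker_rim [([0.4876, 0.2579, 0.0812], 0.59), ([0.5423, 0.09, 0.1407], 0.4)]
beaker_rim [([0.4857, 0.2588, 0.0827], 0.7), ([0.5001, 0.0802, -0.0016], 0.54)]
sleeve_mouth [([0.4979, 0.0823, 0.0978], 0.91)]
sleeve_mouth [([0.5027, 0.0819, 0.1043], 0.66)]
pipette_holder [([0.4936, 0.0761, 0.0001], 0.95)]
pipette_holder [([0.4984, 0.0807, -0.0008], 0.96)]
pipette_handle [([0.542, 0.0947, 0.141], 0.74)]
pipette_handle [([0.537, 0.0927, 0.1384], 0.92), ([0.6564, -0.0103, 0.0008], 0.24)]
pipette_tip [([0.4133, 0.0601, 0.0229], 0.76)]
pipette_tip []
```

Call:
send_rows --pt "1 0 0 0 0 0.0873 0" --pt "1 0 0 0 0 0.0873 0" --pt "1 0 0 0 0 0.0873 0" --pt "1 0.79 0.7 2.25 0 0 0" --pt "1 0.79 0.7 2.25 0 0 0" --pt "1 0.79 0.7 2.25 0 0 0" --pt "1 0.79 0.7 2.25 0 0 0" --pt "1 0.79 0.7 2.25 0 0 0" --pt "1 0.79 0.7 2.25 0 0 0" --pt "1 0.79 0.7 2.25 0 0 0" --pt "1 0.79 0.7 2.25 0 0 0" --pt "1 0.79 0.7 2.25 0 0 0"

```text
t: 8.27
position: [0.589, 0.1026, 0.2593]
tool_rot: [-180.0, 75.0, -166.1]
wrist_force: [-0.3, 0.0, -0.5]
finger_gap: 0.0856
```

Run:
```python
from h import *
s=ctrl.state();P,T=tool(s);print(s['t'],s['q'].round(2),P.round(4),T.round(3))
w=snap('wrist','w2.png'); print(w['position'],w['rotation'])
for q in ['sleeve_mouth','pipette_handle','pipette_tip']:
    print(q,[(np.round(d['point'],4).tolist(),round(float(d['conf']),2)) for d in ctrl.spot_point(q,w)[:2]])
# tool-plane projection: points on the approach line
for k in (0,.05,.1,.12,.15): print(k,proj(w,P+T[:,0]*k)[0].round(1))
```

```text
8.2667 [  4.59  30.44  82.03  -2.42  82.37 -98.66] [0.589  0.1026 0.2593] [[-0.252 -0.24   0.938]
 [-0.062  0.971  0.232]
 [-0.966 -0.    -0.259]]
[0.56380235 0.09577986 0.41519701] [1.79820338e+02 1.82153304e-02 1.03860394e+02]
sleeve_mouth [([0.5022, 0.0834, 0.1025], 0.58)]
pipette_handle [([0.5394, 0.0955, 0.1368], 0.87)]
pipette_tip []
0 [319.3 247.1]
0.05 [319.  215.8]
0.1 [318.8 196.5]
0.12 [318.7 190.7]
0.15 [318.7 183.4]
```

View pics/w2.png

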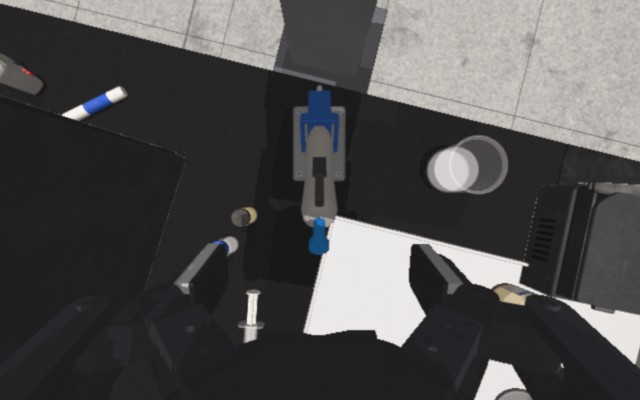

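Run:
```python
import cv2
im=cv2.imread('pics/w2.png')[75:265,270:370]; cv2.imwrite('pics/w2c.png',cv2.resize(im*2,None,fx=3.15,fy=3.15,interpolation=cv2.INTER_CUBIC))
from h import *
w=ctrl.snapshot('wrist')
P,T=tool()
w1=dict(intrinsics=w['intrinsics'],position=np.array([ 0.3679714,-0.01828846,0.52502661]),rotation=[1.64790298e+02,2.51240668e-02,1.04207256e+02])
def tri(a,b):
    o1,d1=ray(w1,a);o2,d2=ray(w,b)
    A=np.c_[d1,-d2]; t=np.linalg.lstsq(A,o2-o1,rcond=None)[0]; p,q=o1+t[0]*d1,o2+t[1]*d2
    return ((p+q)/2).round(4),np.linalg.norm(p-q).round(4)
for n,a,b in [('tip',(356.7,160),(319.5,87)),('button',(368.4,323),(319,246)),('handtop',(366.8,302),(319.5,220))]: print(n,tri(a,b))
# predicted rows for axis points given handle at two hypotheses
u=np.array([np.cos(.2425),np.sin(.2425),1])/2**.5
for H in ([.540,.0935,.140],[.5495,.0955,.151]):
    for s in (-.173,58e-3,85e-3): print(H,s,proj(w1,np.array(H)+s*u).round(1),proj(w,np.array(H)+s*u).round(1))
```

```text
tip (array([0.4231, 0.0625, 0.0176]), np.float64(0.0001))
button (array([0.5969, 0.1045, 0.1994]), np.float64(0.0005))
handtop (array([0.5803, 0.1008, 0.1801]), np.float64(0.0002))
[0.54, 0.0935, 0.14] -0.173 [[358.  159.2]] [[321.   85.9]]
[0.54, 0.0935, 0.14] 0.058 [[368.9 302.5]] [[323.  220.2]]
[0.54, 0.0935, 0.14] 0.085 [[370.6 324.9]] [[323.5 249.1]]
[0.5495, 0.0955, 0.151] -0.173 [[358.4 166. ]] [[320.8  90.4]]
[0.5495, 0.0955, 0.151] 0.058 [[369.6 314.4]] [[322.8 234.5]]
[0.5495, 0.0955, 0.151] 0.085 [[371.4 337.7]] [[323.3 266.3]]
```

View pics/w2c.png

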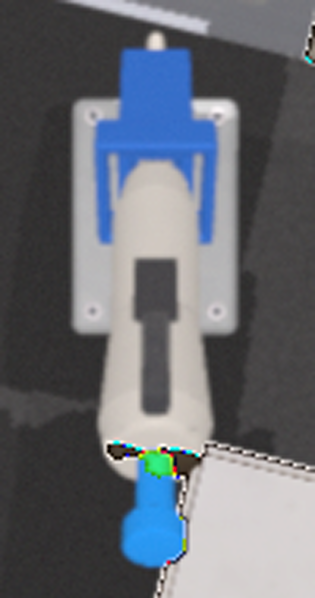

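Call:
send_rows --pt "1 3 0 0 0 0 0" --pt "1 3 0 0 0 0 0" --pt "1 2 0 0 0 0 0" --pt "1 1.5 0 0 0 0 0" --pt "1 1 0 0 0 0 0" --pt "1 0.8 0 0 0 0 0" --pt "1 0.6 0 0 0 0 0" --pt "1 0 0 0 0 0 0"

```text
t: 9.18
position: [0.558, 0.0944, 0.145]
tool_rot: [-180.0, 75.0, -166.1]
wrist_force: [-0.6, 0.3, -0.4]
finger_gap: 0.0855
```

Run:
```python
from h import *
s=ctrl.state();P,T=tool(s);print(s['t'],s['q'].round(2),P.round(4),s['wrist_force'].round(1))
w=snap('wrist','w3.png'); p=snap('scene','s3.png')
cv2.imwrite('pics/s3c.png',cv2.resize(p['img'][60:240,250:450],(667,600))[:,:,::-1])
```

```text
9.1833 [  4.06  34.54  93.77  -2.76  66.53 -98.37] [0.558  0.0944 0.145 ] [-0.6  0.3 -0.4]
```

View pics/w3.png

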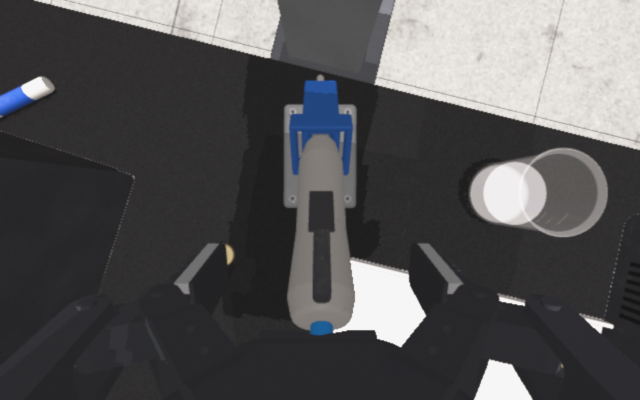

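View pics/s3c.png

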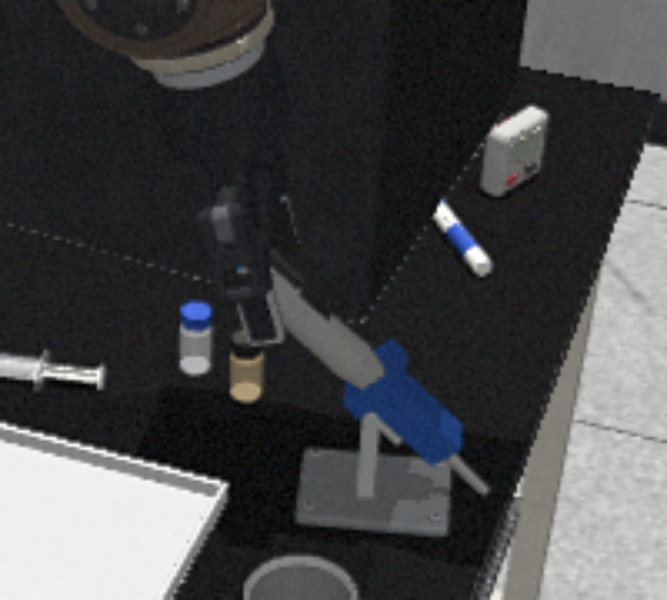

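Call:
send_rows --pt "-1 0 0 0 0 0 0" --pt "-1 0 0 0 0 0 0" --pt "-1 0 0 0 0 0 0" --pt "-1 0 0 0 0 0 0" --pt "-1 0 0 0 0 0 0" --pt "-1 0 0 0 0 0 0" --pt "-1 0 0 0 0 0 0" --pt "-1 0 0 0 0 0 0" --pt "-1 0 0 0 0 0 0" --pt "-1 0 0 0 0 0 0"

```text
t: 10.12
position: [0.5584, 0.0947, 0.1454]
tool_rot: [180.0, 75.0, -166.1]
wrist_force: [0.8, 2.5, 5.1]
finger_gap: 0.0284
```

Run:
```python
from h import *
s=ctrl.state();print(s['t'],s['position'].round(4),s['wrist_force'].round(1),s['finger_gap'])
w=snap('wrist','w4.png')
```

```text
10.1167 [0.5584 0.0947 0.1454] [0.8 2.5 5.1] 0.028442889370914937
```

View pics/w4.png

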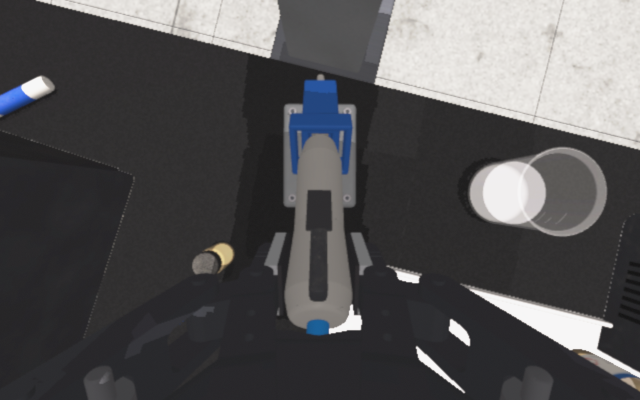

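Call:
send_rows --pt "-1 -0.43 0 0.25 0 0 0" --pt "-1 -0.43 0 0.25 0 0 0" --pt "-1 -0.87 0 0.5 0 0 0" --pt "-1 -0.87 0 0.5 0 0 0"

```text
t: 10.5
position: [0.5796, 0.0997, 0.1669]
tool_rot: [-179.9, 75.0, -166.1]
wrist_force: [0.5, 0.1, -0.9]
finger_gap: 0.0285
```

Call:
send_rows --pt "-1 -0.87 0 0.5 0 0 0" --pt "-1 -1.3 0 0.75 0 0 0" --pt "-1 -1.3 0 0.75 0 0 0" --pt "-1 -1.3 0 0.75 0 0 0" --pt "-1 -1.3 0 0.75 0 0 0" --pt "-1 -1.3 0 0.75 0 0 0" --pt "-1 -1.3 0 0.75 0 0 0" --pt "-1 -0.87 0 0.5 0 0 0" --pt "-1 0 0 0 0 0 0"

```text
t: 11.25
position: [0.6561, 0.1186, 0.2459]
tool_rot: [-179.8, 75.2, -166.0]
wrist_force: [1.3, 0.2, -1.5]
finger_gap: 0.0281
```

Run:
```python
from h import *
s=ctrl.state();P,T=tool(s);print(s['t'],s['q'].round(1),P.round(4),s['wrist_force'].round(1),s['finger_gap'])
p=snap('scene','s5.png')
cv2.imwrite('pics/s5c.png',cv2.resize(p['img'][40:240,250:450],(600,600))[:,:,::-1])
for q in ['pipette_handle','pipette_tip']: print([(d['point'],d['conf']) for d in ctrl.spot_point(q,p)])
```

```text
11.25 [  5.4  37.   71.6  -2.2  86.  -98. ] [0.6561 0.1186 0.2459] [ 1.3  0.2 -1.5] 0.028120702971279093
[([0.6406, 0.1158, 0.2433], 0.92)]
[([0.5135, 0.0872, 0.1223], 0.66)]
```

View pics/s5c.png

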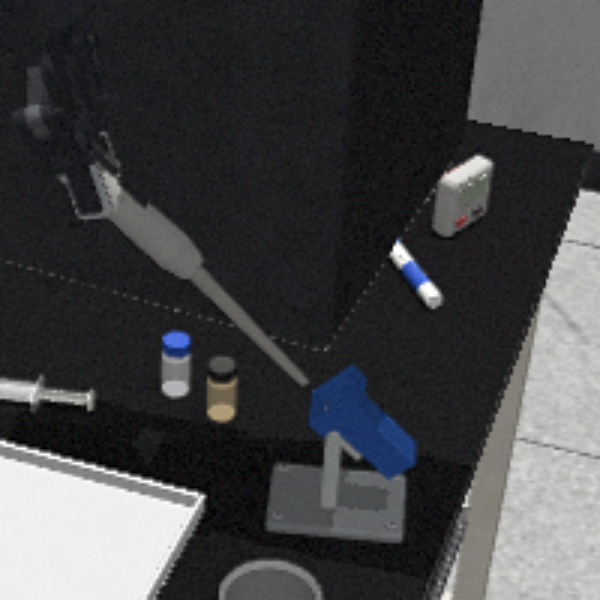

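Call:
send_rows --pt "-1 -1.3 0 0.75 0 0 0" --pt "-1 -1.3 0 0.75 0 0 0" --pt "-1 -1.93 0 -0.52 0 0 0" --pt "-1 -1.93 0 -0.52 0 0 0" --pt "-1 -1.93 0 -0.52 0 0 0" --pt "-1 0 0 0 0 -0.08 0" --pt "-1 0 0 0 0 -0.08 0" --pt "-1 0 0 0 0 -0.08 0" --pt "-1 0 0 0 0 -0.08 0" --pt "-1 0 0 0 0 -0.08 0"

```text
t: 12.23
position: [0.6744, 0.1233, 0.3254]
tool_rot: [-0.1, 81.9, 13.8]
wrist_force: [0.3, 0.1, -0.3]
finger_gap: 0.0285
```

Call:
send_rows --pt "-1 0 0 0 0 -0.08 0" --pt "-1 0 0 0 0 -0.08 0" --pt "-1 0 0 0 0 -0.08 0" --pt "-1 0 0 0 0 -0.08 0" --pt "-1 0 0 0 0 -0.065 0" --pt "-1 0 0 0 0 0 0" --pt "-1 0 0 0 0 0 0"

```text
t: 12.82
position: [0.6742, 0.1232, 0.3253]
tool_rot: [0.0, 60.2, 13.9]
wrist_force: [0.5, -0.0, -0.4]
finger_gap: 0.0282
```

Run:
```python
from h import *
s=ctrl.state();P,T=tool(s);print(s['t'],s['q'].round(1),P.round(4),T.round(3),s['wrist_force'].round(1),s['finger_gap'])
p=snap('scene','s6.png');w=snap('wrist','w6.png')
for c in (p,w):
  for q in ['pipette_handle','pipette_tip','beaker_rim']: print(q,[(np.round(d['point'],4).tolist(),round(d['conf'],2)) for d in ctrl.spot_point(q,c)])
```

```text
12.8167 [   2.8   19.4   94.1    9.    37.5 -106.8] [0.6742 0.1232 0.3253] [[ 0.483 -0.24   0.842]
 [ 0.119  0.971  0.208]
 [-0.868  0.     0.497]] [ 0.5 -0.  -0.4] 0.028151705898206408
pipette_handle [([0.6682, 0.1224, 0.3059], 0.74), ([0.6548, -0.0063, -0.0006], 0.35)]
pipette_tip [([0.6572, 0.1212, 0.1383], 0.81), ([0.4989, 0.0838, 0.0959], 0.41), ([0.4828, 0.2592, 0.0827], 0.35)]
beaker_rim [([0.4867, 0.2588, 0.0833], 0.88)]
pipette_handle [([0.663, 0.1191, 0.3061], 0.87)]
pipette_tip [([0.6591, 0.1214, 0.1363], 0.95)]
beaker_rim []
```

View pics/s6.png

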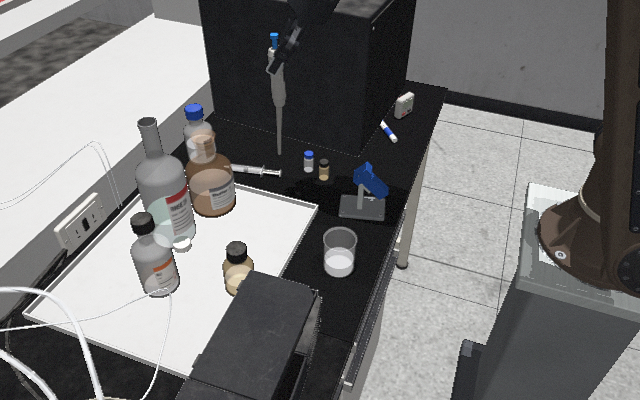

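View pics/w6.png

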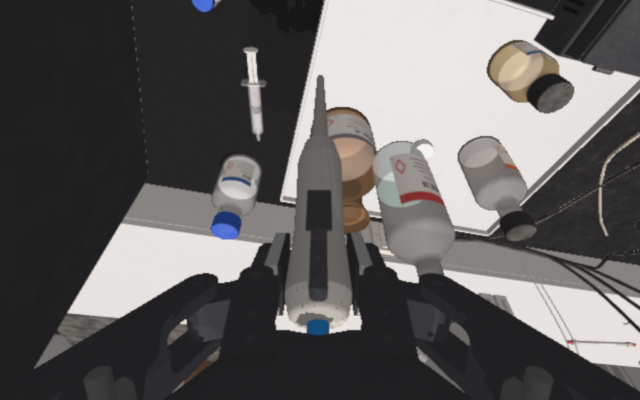

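Call:
send_rows --pt "-1 -0.25 0.79 -0.55 0 0 0" --pt "-1 -0.51 1.58 -1.1 0 0 0" --pt "-1 -0.51 1.58 -1.1 0 0 0" --pt "-1 -0.51 1.58 -1.1 0 0 0" --pt "-1 -0.51 1.58 -1.1 0 0 0" --pt "-1 -0.51 1.58 -1.1 0 0 0" --pt "-1 -0.51 1.58 -1.1 0 0 0" --pt "-1 -0.51 1.58 -1.1 0 0 0" --pt "-1 -0.51 1.58 -1.1 0 0 0" --pt "-1 -0.51 1.58 -1.1 0 0 0" --pt "-1 -0.51 1.58 -1.1 0 0 0" --pt "-1 -0.25 0.79 -0.55 0 0 0"

```text
t: 14.22
position: [0.5022, 0.2615, 0.3136]
tool_rot: [0.0, 60.0, 14.0]
wrist_force: [-0.1, 0.0, -0.6]
finger_gap: 0.0281
```

Call:
send_rows --pt "-1 0 0 0 -0.071 0 0.041" --pt "-1 0 0 0 -0.071 0 0.041" --pt "-1 0 0 0 -0.071 0 0.041" --pt "-1 0 0 0 0 0 0" --pt "-1 0 0 0 0 0 0" --pt "-1 0 0 0 0 0 0"

```text
t: 14.72
position: [0.5041, 0.2603, 0.3136]
tool_rot: [0.1, 60.0, 27.8]
wrist_force: [0.1, -0.2, -1.0]
finger_gap: 0.0284
```

Run:
```python
from h import *
s=ctrl.state();P,T=tool(s);print(s['t'],s['q'].round(1),P.round(4),T.round(3),s['wrist_force'].round(1),s['finger_gap'])
p=snap('scene','s7.png');w=snap('wrist','w7.png')
for c in (p,w):
  for q in ['pipette_handle','pipette_tip','beaker_rim']: print(q,[(np.round(d['point'],4).tolist(),round(d['conf'],2)) for d in ctrl.spot_point(q,c)])
```

```text
14.7167 [  18.5    9.7  109.9    9.    31.1 -105.7] [0.5041 0.2603 0.3136] [[ 0.442 -0.465  0.767]
 [ 0.233  0.885  0.403]
 [-0.866  0.001  0.499]] [ 0.1 -0.2 -1. ] 0.028449124524437642
pipette_handle [([0.4981, 0.2558, 0.2989], 0.66)]
pipette_tip [([0.4872, 0.2559, 0.127], 0.71), ([0.4863, 0.257, 0.0822], 0.46)]
beaker_rim [([0.4875, 0.2583, 0.0839], 0.78), ([0.4956, 0.0802, 0.0965], 0.66), ([0.4956, 0.0749, 0.0015], 0.35)]
pipette_handle [([0.4934, 0.2569, 0.2946], 0.67)]
pipette_tip [([0.4905, 0.2563, 0.1213], 0.96)]
beaker_rim [([0.4872, 0.26, 0.0815], 0.89)]
```

View pics/s7.png

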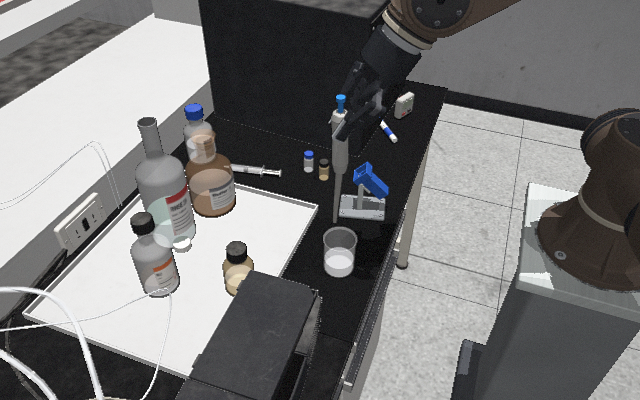

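View pics/w7.png

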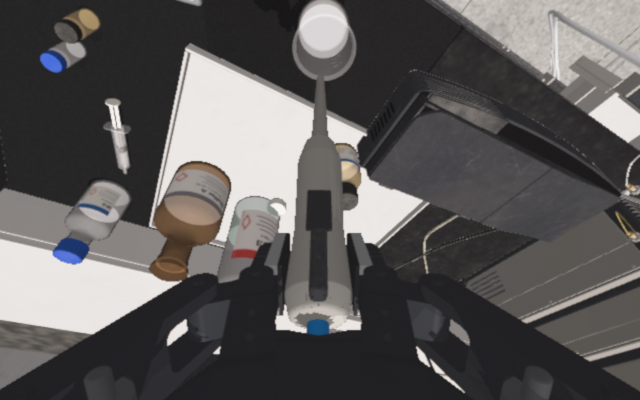

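Call:
send_rows --pt "-1 0 0.2 0 0 0 0" --pt "-1 0 0.15 0 0 0 0" --pt "-1 0 0 0 0 0 0" --pt "-1 0 0 0 0 0 0" --pt "-1 0 0 0 0 0 0" --pt "-1 0 0 0 0 0 0"

```text
t: 15.62
position: [0.5027, 0.2634, 0.3136]
tool_rot: [0.0, 60.0, 28.0]
wrist_force: [-0.8, -1.1, -1.0]
finger_gap: 0.0287
```

Run:
```python
from h import *
for i in range(2):
  w=ctrl.snapshot('wrist');p=ctrl.snapshot('scene')
  for c in (p,w):
    for q in ['pipette_tip','beaker_rim']: print(q,[(np.round(d['point'],4).tolist(),round(d['conf'],2)) for d in ctrl.spot_point(q,c)][:1])
s=ctrl.state();print(s['t'],s['joint_velocities'].round(2),s['finger_gap'],s['wrist_force'].round(1))
```

```text
pipette_tip [([0.4848, 0.2606, 0.1249], 0.65)]
beaker_rim [([0.485, 0.258, 0.0841], 0.91)]
pipette_tip [([0.4908, 0.2566, 0.1233], 0.64)]
beaker_rim [([0.4858, 0.2563, 0.0818], 0.77)]
pipette_tip [([0.4825, 0.2581, 0.1264], 0.9)]
beaker_rim [([0.4872, 0.2593, 0.0834], 0.95)]
pipette_tip [([0.4894, 0.2592, 0.1236], 0.78)]
beaker_rim [([0.487, 0.2599, 0.0828], 0.74)]
16.2167 [-0.04  0.08 -0.12 -0.01  0.05 -0.05] 0.0283648870178801 [-0.2  0.5  0.1]
```

```bash
python3 -c "
from rig import ctrl
print(ctrl.close_job())"
```

```text
the job is handed in; nothing more can be done
None
```

I took the micropipette by the upper part of its handle, drew it straight out of the sleeve along its own axis, and turned it upright. I handed the job in at about 16 s with the pipette held over the beaker; no verdict was reported.

**Last checks**
- **Tip over the beaker:** the networks put the tip within about 5 mm of the beaker's axis, against a limit of 22 mm.
- **Height:** the tip is about 41 mm above the rim (tip at z ≈ 0.124 m).
- **Upright:** the pipette leans about 2–3° before the last sideways nudge of 3.5 mm, which did not turn it.
- **Grip and stillness:** the finger opening is steady at 28.4 mm, wrist force is under 1 N and the arm is at rest.
- **Other vessels:** the beaker measures within about 2 mm of where it started. The vials and amber bottle looked unmoved in the last picture; I did not measure them again at the end.

**Readings that disagreed**
- **Handle height at the start:** I measured about 0.140 m where the task gives about 0.151 m. Two wrist views agreed with the lower figure, so I used it.
- **Scene versus wrist camera:** positions found by hand in the two cameras differed by about 7 mm on the holder plate and up to 5 mm on the pipette. The final centring stays well within its limit despite that.

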